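# Hold an iron head up to the magnifier for paint filling

## Robot

A 6-joint arm with a two-finger parallel gripper is mounted at the origin on the work surface. World frame = base frame: x ahead of the robot, y to its left, z up, the work surface at z = 0. Lengths are in m, angles in rad, forces in N, time in s.
With the tool pointing down it reaches from about 0.425 to 0.95 m from the base axis. Payload 14.7 kg.
Tool frame: the origin (TCP) lies between the finger pads, 19 mm behind the fingertips; this is the grasp point; z points along the fingers, y is the line along which they close (so a half turn about z gives the same grasp; the last joint's range is limited). The gripper opens to 85 mm and grips with 20 to 120 N. Pads are 22 mm wide; open, the fingers measure 114 mm over their backs; the gripper's body (76 mm by 85 mm) begins 54 mm behind the grasp point. The pads swing forward as they close: fully open they stand 13 mm farther back than shut.
Start: joints at [-1.384, 0.48, 1.596, -0, 1.065, -0.047], TCP at [0.151, -0.632, 0.25] pointing down, gripper open.
Joint ranges: [-2.75, 2.75], [-0.82, 2.05], [0.23, 2.67], [-1.56, 4.7], [0.09, 2.69], [-2.92, 2.92]. Speed limits (rad/s): [1.89, 1.89, 2.39, 3.01, 3.01, 3.01].

## Interface

Orientations are given as [roll, pitch, yaw] about the fixed x, y, z axes, in that order (R = Rz(yaw) Ry(pitch) Rx(roll)).
In Python, from rig import * gives the robot as it stands.
- The arm moves only by the tool apply_moves, never from a script. Its argument "increments" is one flat list of numbers, 5 for each row, row after row: the shift along the world's x, y, z normalised to -1 to 1, where 1 is 30 cm, then the turn about the world's z normalised to -1 to 1, where 1 is 60 degrees, then the closure, from -1 (fully open) to 1 (shut). A call has 1 to 10 rows; each row shifts and turns the commanded pose from where the row before left it; what a row does not reach is not made up. A row lasts 1/10 s, in which the tool goes at most 50 mm and 8.59 degrees, less where a joint would pass 70% of its speed; a pose out of reach is approached as far as the arm can. A call with a number of a shift or a turn outside -1 to 1 is refused whole. A call with a gripper value outside its range is refused whole. The fingers move at their own pace and stop on an object; the grip force is fixed at half the most. Time passes only in rows, so rows that do not move let the fingers close. It gives the time, the measured TCP pose, the force, the opening and the grip force at its end, in the units of the state.
- get_state(): the state, without advancing time (a new reading comes with each control period).
- capture(name): name is "scene" or "top" or "wrist"; returns (picture, depth): 384x512x3 uint8, red, green, blue; 384x512 float32, m along the optical axis (not along the pixel's ray), 0 where there is no reading.
- camera_params(name): a dict with "camera_matrix" (3x3 intrinsics, pixels), "D" ([k1, k2, p1, p2, k3] as OpenCV has them; the pictures are not rectified), "world_to_cam" (4x4, takes a point from world to camera coordinates). Camera axes: x right, y up, looking along -z (the intrinsics and any distortion apply to the point x, -y, -z); pixel columns grow to the right and rows downward; lengths in m; the calibration is good to about 2 mm. A picture is of the moment at which its call begins: read the wrist's pose just before it. camera_params takes no time and is no camera call; for the wrist camera it gives the pose at the moment of the call.
- close_job(): hands the job in; it is judged then, once.
The state is a dict: "time": time; "qpos": joint angles; "qd": joint speeds; "joint_torque": joint torques, N m; "tool_pos": TCP position; "ee_rot": TCP orientation; "force": force on the tool from outside, world axes, zero at the start; "wrist_torque": the same for the moment, N m; "opening": opening from 0.0 (shut) to 1.0 (fully open); "grasp_force": force on a finger pad.
Only numpy, scipy, OpenCV 4.12 (cv2) and the standard library are available. Lean on these libraries where they do the work, as an engineer would, in place of code of your own. Each camera call takes 0.05 s, during which the arm holds its last target. There are 200 camera calls.

## Task

I am about to paint-fill the score lines of the black iron head: draw it up out of its slot in the wooden rack and hold it up to the magnifier lamp on its focus, that is, the middle of the face in line with the middle of the glass and about 20 cm from the glass, with the score-lined face turned square towards the glass. Keep the fingers clear of the score lines (hold the head by its smooth toe end or by the hosel) and grip it lightly, never over 40 N on a finger, because the black finish marks easily. Do not bump the lamp, lay the head on the bench or shift anything else; finish while still holding the head there, steady, because I work on it in your grip.

Things in the scene. Friction and masses are not known exactly. Their poses are not given: they have to be found in the camera images.
- black_iron: Golf iron head without shaft, 0.27 kg: black, bare-steel scored panel on the face, orange badge on the back; stands sole-down in a rack slot. Origin: underside of the sole, mid-length. +x out of the face, +y to heel and hosel, -y to toe, +z up. Blade: flat plate x = 1 to 10 mm, y = -45 to 38, top edge 55 mm high at the toe falling to 31 at y = 28; a sole bar widens it to x = -10 below z = 18.
- black_iron_face (a point): Middle of the scored face: (10, 4, 24) mm in the head's frame, same axes. The score lines cover y = -14 to +23 mm and z = 6 to 43 mm of the head's frame.
- black_iron_toe (a point): Middle of the smooth toe end (plate 9 mm thick, y = -45 to -17 mm, unscored on both sides): (5.5, -31, 40) mm in the head's frame, same axes. The place to pinch it, fingers closing along x; while in the rack the block's top is at z = 18 mm of the head's frame, so keep the fingertips above that.
- black_iron_hosel (a point): Middle of the hosel's open end, (29.5, 61, 60) mm in the head's frame. The hosel is a round neck 13 mm thick, 60 mm long, running from (5.5, 33, 12.5) mm along (0.40, 0.47, 0.79): it leans out over the face side at the heel.
- lamp: Fixed magnifier lamp; do not touch. Origin: on the bench straight below the centre of the glass. In its frame: round white base, 170 mm across, 34 mm high, centred at (20, 200) mm; a white arm rises from it to an elbow at (50, 310, 360) mm and on to a wrist at (65, 65, 500) mm, from which the lens head hangs.
- lens: The lamp's head: glass of 144 mm diameter in a white ring, 196 mm outside, 30 mm deep. Origin: centre of the glass, 410 mm above the bench. +z is the glass's axis on the working side, 45 degrees down and towards the lamp's -x (robot side); the person looks in from the other side.
- chrome_iron_a: A second iron head of the same shape and frame in bright steel with a blue badge, in another slot. Leave it.
- chrome_iron_b: A third iron head of the same shape and frame in bright steel with a red badge, in another slot. Leave it.
- rack: Fixed hardwood block, 222 x 60 x 35 mm, with three open-ended slots cut across its short side (each 24 mm wide, 18 mm deep, floor 17 mm above the bench). Origin: centre of its underside; +x along its length, the slots lie at x = -75, 0 and +75 mm and run along y; the heads' origins are at y = +10 mm and their faces look to the rack's +x.
- lens_focus (a point): The point in the air on the glass's axis 200 mm from its centre on the working side (about 0.27 m above the bench), with the axes of the lens: the middle of the face belongs here, the face's outward direction (+x of the head) against this +z.
- tape_roll: Roll of white masking tape lying flat, 110 mm across, 48 mm high. Origin: centre of its underside. Leave it.
- glue_bottle: White and yellow glue bottle with a red cap, 52 mm across, 160 mm high. Origin: centre of its underside. Leave it.
- touchup_paint: Small pink touch-up paint bottle, 30 mm across, 62 mm high. Origin: centre of its underside. Leave it.
- solvent_jar: Pale clear jar with a white lid, 84 mm across, 120 mm high. Origin: centre of its underside. Leave it.
- scissors: Scissors with orange handles lying open, 190 mm long, 10 mm high. Origin: at the pivot, on the bench. Leave it.
Mind the look-alikes: they are no part of the job. Of the things that look like the rack, take the one that is farthest from the robot's base at the start.

How it is judged:
On the way:
1. the black iron is drawn up clear of its slot, in the fingers (z of black_iron in the frame of rack above 0.045 m and contact force between black_iron and the fingers above 1 N and contact force between black_iron and rack below 0.1 N), for 0.1 s.
At the end, for the whole second after the job is handed in: The black iron is held still in the fingers, in the air: middle of its face within 35 mm of the lamp's focus, face turned to the glass within 0.3 rad, fingers at the toe or hosel, off the score lines (TCP beyond y = -21 or +36 mm in the head's frame), head touching nothing else (distance between black_iron_face and lens_focus below 0.035 m and angle between the x axis of black_iron and the z axis of lens, either way round below 0.3 rad and angle between black_iron's own x axis and vertical below 1.3 rad and height (world z) of black_iron above 0.15 m and linear speed of black_iron below 0.02 m/s and contact force between black_iron and the fingers above 2 N and (y of the grasp point in the frame of black_iron below -0.021 m or y of the grasp point in the frame of black_iron above 0.036 m) and contact force between black_iron and rack below 0.1 N and contact force between black_iron and lamp below 0.1 N); the arm keeps its last pose, push and grip.
It fails at once if the black iron is gripped or pressed too hard (over 90 N in all, the two fingers added together) (contact force between black_iron and the fingers above 90 N).
It fails at once if the lamp is bumped (contact force between lamp and anything else above 3 N).
It fails at once if the black iron is laid or dropped on the bench (height (world z) of black_iron below 0.01 m or height (world z) of black_iron_face below 0.03 m).
It fails at once if another iron head is shifted (distance of any of chrome_iron_a, chrome_iron_b from where it was at the start of the episode above 0.012 m).
It fails at once if something else on the bench is shifted (distance of any of tape_roll, glue_bottle, touchup_paint, solvent_jar, scissors from where it was at the start of the episode above 0.015 m).
It also fails if it takes over 42 s, if anything falls off the work surface, if the arm or the gripper's body presses on something with over 40 N, if the wrist force passes 120 N, or if a joint passes its speed limit or range.

## Working session

There is one attempt and no reset: what is moved stays moved. The work goes in short steps, Python scripts to look and compute and a tool call to move; the robot and the scene stay as the last step left them, time stands still between calls to the robot, and variables do not carry over. Pictures are saved under pics/ and viewed, at most 10 in all, crops included, and the job is handed in when it is done.

Besides the shell and the picture viewer there is one more tool, called as a command line: name --argument value ..., lists and objects as JSON in quotes. apply_moves: Moves the arm, as the interface text tells. Scaled input: -1 to 1 covers 30 cm each way for a shift and 60 degrees each way for a turn. Its arguments: {"type":"object","properties":{"increments":{"type":"array","items":{"type":"number"}}},"required":["increments"]}

```bash
mkdir -p pics; ls
cat > h.py <<'E'
from rig import *
import numpy as np, cv2, sys
from scipy.spatial.transform import Rotation as R
def grab(n,tag):
    p=camera_params(n); im,d=capture(n)
    cv2.imwrite(f'pics/{tag}.png',cv2.cvtColor(im,cv2.COLOR_RGB2BGR))
    np.savez(f'pics/{tag}.npz',im=im,d=d,K=p['camera_matrix'],D=p['D'],T=p['world_to_cam'])
    return im,d,p
def load(tag):
    return np.load(f'pics/{tag}.npz')
def rays(f,px):
    px=np.asarray(px,float).reshape(-1,1,2)
    n=cv2.undistortPoints(px,np.array(f['K'],float),np.array(f['D'],float))[:,0]
    c=np.c_[n[:,0],-n[:,1],-np.ones(len(n))]
    T=np.linalg.inv(np.array(f['T'])); return T[:3,3],c@T[:3,:3].T
def onplane(f,px,z):
    o,r=rays(f,px); return o+r*((z-o[2])/r[:,2])[:,None]
def depthpts(f,px):
    px=np.asarray(px); o,r=rays(f,px); return o+r*f['d'][px[:,1].astype(int),px[:,0].astype(int)][:,None]
def project(f,P):
    P=np.atleast_2d(P); T=np.array(f['T']); c=P@T[:3,:3].T+T[:3,3]; c=c*[1,-1,-1]
    return cv2.projectPoints(c,np.zeros(3),np.zeros(3),np.array(f['K'],float),np.array(f['D'],float))[0][:,0]
E
python3 - <<'E'
from h import *
ims=[]
for n in('scene','top'):
    im,d,p=grab(n,n+'0'); print(n,np.linalg.inv(p['world_to_cam'])[:3].round(3).tolist(),p['camera_matrix'],p['D'])
print(get_state())
E
```

```text
pics
scene [[0.349, -0.584, 0.733, 1.17], [0.937, 0.213, -0.277, -0.285], [0.006, 0.784, 0.621, 0.836]] [[347.15087223   0.         256.14918437]
 [  0.         347.15087223 185.93195362]
 [  0.           0.           1.        ]] [-0.09474606  0.          0.          0.          0.        ]
top [[0.023, 0.983, -0.182, 0.205], [-1.0, 0.024, 0.005, -0.025], [0.009, 0.182, 0.983, 1.619]] [[418.77581866   0.         258.92857542]
 [  0.         418.77581866 186.64250217]
 [  0.           0.           1.        ]] [0.04045422 0.         0.         0.         0.        ]
{'time': 0.1, 'qpos': array([-1.38358808e+00,  4.80792186e-01,  1.59679204e+00,  1.95092159e-05,
        1.06511255e+00, -4.66083068e-02]), 'qd': array([ 0.00098159, -0.00214967, -0.00212232,  0.00011091, -0.00258609,
       -0.00014241]), 'joint_torque': array([ 4.98624413e-04, -9.52256584e+01, -4.31042325e+01, -1.02117372e-04,
        5.35416941e-03,  4.90598529e-05]), 'tool_pos': array([ 0.15055671, -0.63196982,  0.24942861]), 'ee_rot': array([-3.14049052e+00, -6.84812816e-05,  2.33807054e-01]), 'force': array([-0.39814154, -0.01754065, -0.37565644]), 'wrist_torque': array([-0.03864744, -0.03411421, -0.06037863]), 'grasp_force': 0.0, 'opening': 1.0018063576098377}
```

View pics/scene0.png

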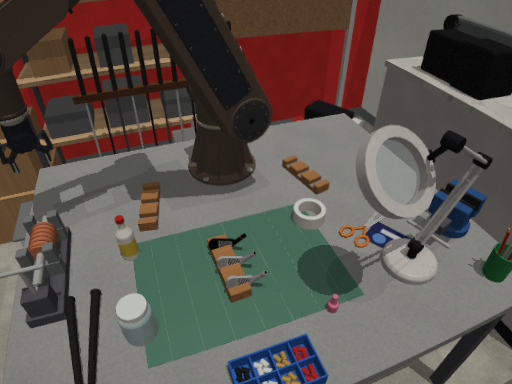

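View pics/top0.png

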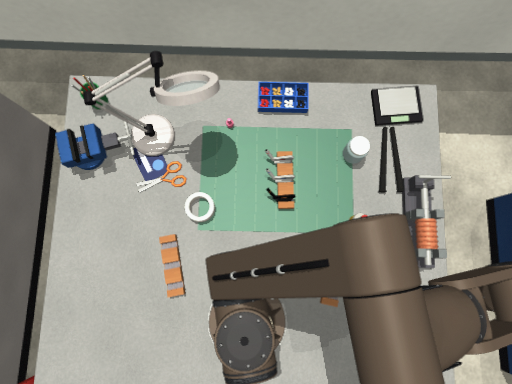

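Run:
```python
from h import *
# rack
f=load('top0'); im=f['im'].astype(int)
u,v=np.meshgrid(np.arange(512),np.arange(384))
wood=(im[...,0]-im[...,2]>60)&(u>260)&(u<310)&(v>140)&(v<220)
w=onplane(f,np.c_[u[wood],v[wood]],0.035)[:,:2].astype(np.float32); print('rack',cv2.minAreaRect(w),w.mean(0))
def cloud(tag):
    f=load(tag); px=np.c_[u.ravel(),v.ravel()]; P=depthpts(f,px); ok=f['d'].ravel()>0
    return P,ok,f['im'].reshape(-1,3).astype(int),px
for tag in('top0','scene0'):
    P,ok,c,px=cloud(tag)
    m=ok&(P[:,2]>.30)&(P[:,2]<.52)&(c.min(1)>110)&(np.ptp(c,axis=1)<40)&(P[:,0]>.3)
    if tag=='top0': m&=(px[:,0]>150)&(px[:,0]<222)&(px[:,1]>68)&(px[:,1]<106)
    else: m&=(px[:,0]>350)&(px[:,0]<436)&(px[:,1]>120)&(px[:,1]<222)
    Q=P[m]
    for _ in range(4):
        c0=Q.mean(0); n=np.linalg.svd(Q-c0,full_matrices=False)[2][2]; r=(Q-c0)@n; Q=Q[abs(r)<max(.006,1.5*r.std())]
    print(tag,m.sum(),len(Q),'mean',c0.round(4),'n',n.round(3),'min',Q.min(0).round(3),'max',Q.max(0).round(3),'mid',((Q.min(0)+Q.max(0))/2).round(4))
    # base of lamp
    b=ok&(abs(P[:,2]-.034)<.012)&(c.min(1)>170)&(P[:,0]>.4)&(P[:,1]>.2)
    if b.sum(): print('base',b.sum(),P[b].mean(0).round(3),((P[b].min(0)+P[b].max(0))/2).round(3))
big=cv2.resize(f['im'][135:225,180:320][...,::-1] if 0 else load('scene0')['im'][215:315,180:300][...,::-1],None,fx=6,fy=6,interpolation=cv2.INTER_CUBIC)
cv2.imwrite('pics/crop.png',big)
```

```text
rack ((0.5298568606376648, -0.132997065782547), (0.22451674938201904, 0.060614414513111115), 2.5442354679107666) [ 0.52659345 -0.13229765]
top0 1708 1512 mean [0.7258 0.1927 0.4278] n [-0.701 -0.163 -0.694] min [0.653 0.1   0.352] max [0.812 0.298 0.498] mid [0.7324 0.1991 0.4251]
base 733 [0.705 0.375 0.032] [0.594 0.337 0.034]
scene0 4098 4047 mean [0.7375 0.1874 0.4196] n [0.695 0.183 0.695] min [0.666 0.102 0.358] max [0.812 0.295 0.496] mid [0.7389 0.1987 0.427 ]
base 19 [0.758 0.35  0.03 ] [0.757 0.349 0.03 ]
```

View pics/crop.png

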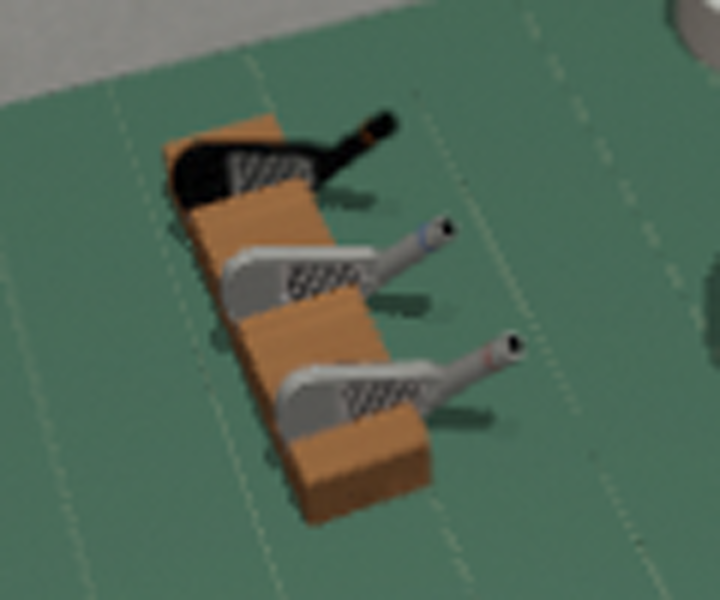

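apply_moves --increments '[0.05,0.05,0,0.07,-1,0.1,0.11,0,0.07,-1,0.1,0.11,0,0.07,-1,0.1,0.11,0,0.07,-1,0.1,0.11,0,0.07,-1,0.1,0.11,0,0.07,-1,0.1,0.11,0,0.07,-1,0.1,0.11,0,0.07,-1,0.1,0.11,0,0.07,-1,0.1,0.11,0,0.013,-1]'

```text
time: 1.1
tool_pos: [0.4365, -0.3187, 0.2499]
ee_rot: [-3.141, 0.0, 0.91]
force: [-0.3, -0.6, 0.2]
opening: 0.998
grasp_force: 0.0
```

apply_moves --increments '[0,0.15,0,0,-1,0,0.15,0,0,-1,0,0.15,0,0,-1,0,0.15,0,0,-1,0,0.1,0,0,0,0,0,0,0,0.1]'

```text
time: 1.7
tool_pos: [0.4349, -0.1072, 0.2499]
ee_rot: [-3.14, -0.0, 0.91]
force: [-0.2, -0.1, 0.3]
opening: 0.687
grasp_force: 0.0
```

Run:
```python
from h import *
s=get_state(); print(s['tool_pos'],s['ee_rot'],s['opening'],s['time'])
im,d,p=grab('wrist','w1'); print(np.linalg.inv(p['world_to_cam'])[:3].round(3).tolist(),p['camera_matrix'],p['D'])
```

```text
[ 0.43491964 -0.10719131  0.2498948 ] [-3.14044641e+00 -2.01825723e-04  9.10059725e-01] 0.6872489756852669 1.7
[[0.79, 0.584, 0.186, 0.483], [-0.613, 0.753, 0.239, -0.048], [-0.0, -0.303, 0.953, 0.374]] [[333.46340371   0.         251.70582927]
 [  0.         333.46340371 190.58187971]
 [  0.           0.           1.        ]] [-0.04086857  0.          0.          0.          0.        ]
```

View pics/w1.png

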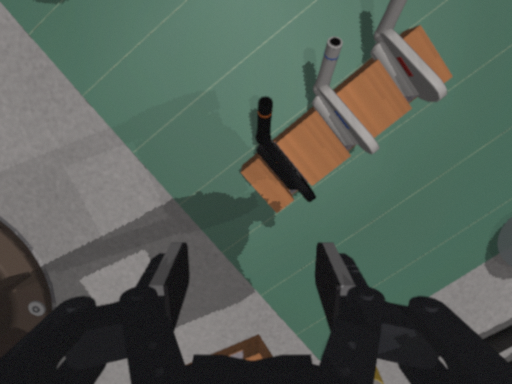

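Run:
```python
from h import *
f=load('w1'); im=f['im'].astype(int)
u,v=np.meshgrid(np.arange(512),np.arange(384))
wood=(im[...,0]-im[...,2]>50)&(im[...,0]>100)&(v<220)&(v>10)&(u>230)&(u<460)
wood=cv2.morphologyEx(wood.astype(np.uint8),cv2.MORPH_OPEN,np.ones((3,3)))>0
w=onplane(f,np.c_[u[wood],v[wood]],0.035)[:,:2].astype(np.float32)
(c,s,a)=cv2.minAreaRect(w); print('rack',c,s,a)
print('end',onplane(f,[[265,101]],.077)[0].round(4))
dark=(im.max(2)<45)&(v>90)&(v<205)&(u>250)&(u<320)
n,l,st,ce=cv2.connectedComponentsWithStats(dark.astype(np.uint8)); k=1+st[1:,4].argmax(); print(st[k])
for r in (97,100,105,110,116,120,125,130,135,140):
    q=u[r][dark[r]&(u[r]<285)]; print(r,q.min() if len(q) else '',q.max() if len(q) else '')
yaw=np.deg2rad(2.5)
for yaw in (a,):
    print('depth pts', depthpts(f,np.array([[264,108],[264,122],[264,130]])).round(4))
# predicted projection of model
def head(P,cx,cy,yw):
    P=np.asarray(P)/1000.; return np.c_[cx+P[:,0]*np.cos(yw)-P[:,1]*np.sin(yw),cy+P[:,0]*np.sin(yw)+P[:,1]*np.cos(yw),P[:,2]+.017]
for aa in (2.54,):
    y=np.deg2rad(aa); cx=.530-.075*np.cos(y)-.010*np.sin(y); cy=-.133-.075*np.sin(y)+.010*np.cos(y)
    print(cx,cy,project(f,head([[29.5,61,60],[5.5,33,12.5],[5.5,-45,45],[25.5,56.5,52]],cx,cy,y)).round(1))
```

```text
rack (0.5316661596298218, -0.1345386654138565) (0.2218198925256729, 0.06054948270320892) 2.440537452697754
end [ 0.4835 -0.0651  0.077 ]
[ 256  115   59   86 1513]
97 265 266
100 260 270
105 259 271
110 258 271
116 258 258
120 258 269
125 258 269
130 257 269
135 256 269
140 257 270
depth pts [[ 0.4793 -0.069   0.0813]
 [ 0.4715 -0.0802  0.0637]
 [ 0.4665 -0.0875  0.0523]]
0.4546305171074755 -0.1263335880330233 [[262.3 101.6]
 [260.5 136.2]
 [311.7 201. ]
 [261.9 108.1]]
```

apply_moves --increments '[0.035,0.027,-0.12,0,0.1,0.034,0.027,-0.12,0,0.1,0.034,0.027,-0.12,0,0.1,0.034,0.026,-0.1,0,0.1,0,0,-0.03,0,0.1,0,0,0,0,0.1]'

```text
time: 2.35
tool_pos: [0.4758, -0.0787, 0.1019]
ee_rot: [-3.139, 0.001, 0.907]
force: [1.1, -0.8, -0.1]
opening: 0.45
grasp_force: 0.0
```

Run:
```python
from h import *
s=get_state(); print(s['tool_pos'],s['ee_rot'],s['opening'],s['time'])
im,d,p=grab('wrist','w2'); f=load('w2')
t=s['tool_pos']; a=np.array([np.cos(np.deg2rad(-38)),np.sin(np.deg2rad(-38)),0])
print(project(f,[t,t+a*.02,t-a*.02,t-[0,0,.019],[.4833,-.0655,.077],[.4757,-.075,.0611]]).round(1))
```

```text
[ 0.4757772  -0.07868922  0.10193195] [-3.13898398e+00  1.32449533e-03  9.07012585e-01] 0.4496762015050979 2.35
[[249.  273.2]
 [296.  273.2]
 [202.1 273. ]
 [249.4 251.8]
 [244.9 218. ]
 [245.4 227.7]]
```

View pics/w2.png

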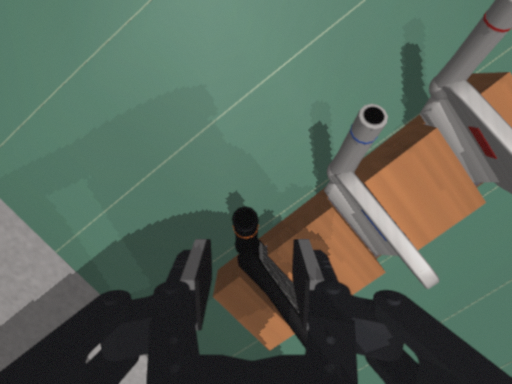

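apply_moves --increments '[0,0.012,-0.05,0,0.1,0,0,-0.05,0,0.1,0,0,-0.037,0,0.1,0,0,0,0,0.5,0,0,0,0,0.6,0,0,0,0,0.6]'

```text
time: 3.0
tool_pos: [0.4771, -0.0749, 0.0627]
ee_rot: [3.141, -0.0, 0.907]
force: [0.5, -0.0, -0.1]
opening: 0.2
grasp_force: 0.1
```

apply_moves --increments '[0,0,0,0,0.64,0,0,0,0,0.66]'

```text
time: 3.2
tool_pos: [0.4769, -0.0746, 0.0623]
ee_rot: [3.141, -0.0, 0.907]
force: [-0.7, 1.2, 1.4]
opening: 0.168
grasp_force: 1.3
```

apply_moves --increments '[0,0,0,0,0.67,0,0,0,0,0.68]'

```text
time: 3.4
tool_pos: [0.4766, -0.0745, 0.062]
ee_rot: [-3.141, 0.0, 0.907]
force: [-0.8, 3.0, 3.0]
opening: 0.161
grasp_force: 6.8
```

apply_moves --increments '[0,0,0,0,0.685]'

```text
time: 3.5
tool_pos: [0.4766, -0.0745, 0.062]
ee_rot: [-3.141, -0.0, 0.907]
force: [-1.0, 4.0, 4.0]
opening: 0.158
grasp_force: 9.8
```

apply_moves --increments '[0,0,0,0,0.69]'

```text
time: 3.6
tool_pos: [0.4766, -0.0745, 0.0619]
ee_rot: [-3.141, 0.0, 0.907]
force: [-1.7, 4.0, 4.5]
opening: 0.162
grasp_force: 12.9
```

apply_moves --increments '[0,0,0,0,0.695]'

```text
time: 3.7
tool_pos: [0.4766, -0.0745, 0.0619]
ee_rot: [-3.141, 0.0, 0.907]
force: [-1.4, 4.5, 5.1]
opening: 0.156
grasp_force: 16.4
```

apply_moves --increments '[0,0,0.04,0,0.7,0,0,0.08,0,0.7,0,0,0.12,0,0.7,-0.02,0,0.12,0,0.7,-0.02,0.03,0.12,0,0.7,0,0.03,0.12,0,0.7,0,0,0.1,0,0.7,0,0,0.03,0,0.7]'

```text
time: 4.5
tool_pos: [0.4658, -0.0568, 0.2845]
ee_rot: [3.137, -0.002, 0.908]
force: [0.2, 0.1, -3.5]
opening: 0.153
grasp_force: 18.6
```

Run:
```python
from h import *
s=get_state(); print(s)
a,_,_=grab('wrist','w3'); b,_,_=grab('scene','s3')
o=np.zeros((384,800,3),np.uint8); o[:,:400]=a[:,60:460]; o[:,400:]=cv2.resize(b[120:312,130:330],(400,384)); cv2.imwrite('pics/v3.png',o[...,::-1])
```

```text
{'time': 4.5, 'qpos': array([-1.85719297e-01,  1.83900092e-01,  1.95557076e+00, -2.22313928e-04,
        9.96928453e-01,  4.77616667e-01]), 'qd': array([-0.00817744, -0.05551901, -0.07088616,  0.00062799,  0.15838884,
       -0.00039983]), 'joint_torque': array([ 5.32217491e-01, -6.41213608e+01, -4.20509541e+01, -5.84861054e-02,
        9.42550488e-01,  6.64188294e-02]), 'tool_pos': array([ 0.46583512, -0.05676006,  0.28447156]), 'ee_rot': array([ 3.13689438e+00, -2.22081639e-03,  9.07585786e-01]), 'force': array([ 0.15147488,  0.12729176, -3.54041525]), 'wrist_torque': array([ 0.10033085,  0.03206588, -0.05995937]), 'grasp_force': 18.55804620310664, 'opening': 0.15343506498331294}
```

View pics/v3.png

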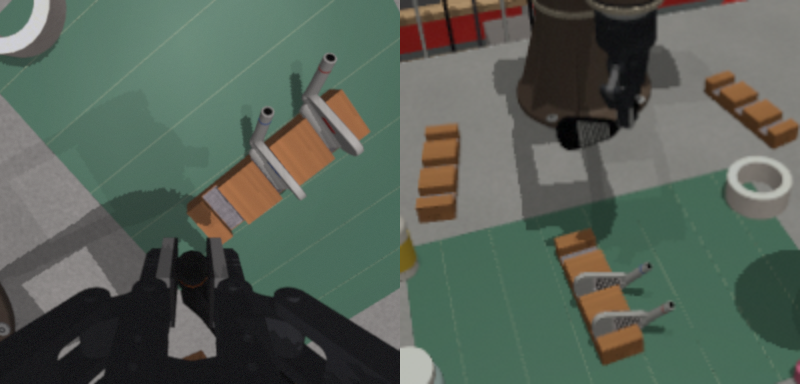

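apply_moves --increments '[0,0,0,0,0.695,0,0,0,0,0.69]'

```text
time: 4.8
tool_pos: [0.4639, -0.0566, 0.2794]
ee_rot: [-3.139, 0.001, 0.907]
force: [0.3, 0.2, -2.6]
opening: 0.151
grasp_force: 15.6
```

```bash
cat > st.py <<'E'
from h import *
s=get_state(); psi=s['ee_rot'][2]; w=s['wrist_torque']; a=np.array([np.sin(psi),-np.cos(psi),0])
print(s['time'],s['force'].round(2),w.round(3),'about a',round(float(w@a),4),'grip',s['grasp_force'])
E
python3 st.py
```

```text
4.8 [ 0.31  0.25 -2.55] [0.118 0.015 0.016] about a 0.0836 grip 15.635366253554821
```

apply_moves --increments '[0,0,0,0,0.685,0,0,0,0,0.685]'

```text
time: 5.0
tool_pos: [0.4643, -0.0566, 0.28]
ee_rot: [-3.14, 0.001, 0.907]
force: [-0.3, -0.4, -2.9]
opening: 0.159
grasp_force: 9.3
```

```bash
python3 st.py
```

```text
5.0 [-0.33 -0.36 -2.91] [0.069 0.006 0.025] about a 0.0505 grip 9.280011515766091
```

```bash
cat > face.py <<'E'
from h import *
def face(tag='f',cam='scene',verbose=True):
    s=get_state(); t=s['tool_pos']; psi=s['ee_rot'][2]
    im,d,p=grab(cam,tag); f=load(tag)
    u,v=np.meshgrid(np.arange(512),np.arange(384)); px=np.c_[u.ravel(),v.ravel()]
    P=depthpts(f,px); c=im.reshape(-1,3).astype(int)
    m=(f['d'].ravel()>0)&(np.linalg.norm(P-t,axis=1)<.14)&(P[:,2]<t[2]-.015)&(np.ptp(c,axis=1)<40)
    Q=P[m]; rng=np.random.default_rng(0); best=None
    for _ in range(500):
        q=Q[rng.choice(len(Q),3,False)]; n=np.cross(q[1]-q[0],q[2]-q[0]); l=np.linalg.norm(n)
        if l<2e-4: continue
        k=abs((Q-q[0])@n/l)<.003
        if best is None or k.sum()>best.sum(): best=k
    I=Q[best]; c0=I.mean(0); n=np.linalg.svd(I-c0,full_matrices=False)[2][2]
    cam0=np.linalg.inv(np.array(f['T']))[:3,3]
    if n@(cam0-c0)<0: n=-n
    # bare-steel panel centroid
    br=c[m][best].min(1); 
    print(s['time'],'grip',round(s['grasp_force'],1),'n pts',len(Q),best.sum(),'normal',n.round(3),'elev',round(np.degrees(np.arcsin(n[2])),1),'az',round(np.degrees(np.arctan2(n[1],n[0])),1),'panel',I[br>90].mean(0).round(4) if (br>90).sum() else None,(br>90).sum(),'tcp',t.round(4),'psi',round(np.degrees(psi),1))
    print('rel c0 to tcp',(c0-t).round(3), 'zmin',Q[:,2].min().round(3))
    return n,c0
if __name__=='__main__': face(sys.argv[1])
E
python3 face.py f1
```

```text
5.0 grip 9.3 n pts 399 343 normal [0.857 0.44  0.268] elev 15.5 az 27.2 panel None 0 tcp [ 0.4643 -0.0566  0.28  ] psi 52.0
rel c0 to tcp [ 0.021 -0.039 -0.046] zmin 0.203
```

apply_moves --increments '[0,0,0,0,0.682,0,0,0,0,0.682]'

```text
time: 5.25
tool_pos: [0.4647, -0.0566, 0.2808]
ee_rot: [-3.141, 0.0, 0.907]
force: [0.5, -0.3, -3.0]
opening: 0.159
grasp_force: 6.9
```

```bash
python3 st.py; python3 face.py f2
```

```text
5.25 [ 0.48 -0.27 -3.01] [0.054 0.066 0.011] about a 0.0018 grip 6.912343244839576
5.25 grip 6.9 n pts 361 306 normal [0.613 0.611 0.5  ] elev 30.0 az 44.9 panel [ 0.4997 -0.0747  0.2316] 12 tcp [ 0.4647 -0.0566  0.2808] psi 52.0
rel c0 to tcp [ 0.038 -0.021 -0.049] zmin 0.204
```

apply_moves --increments '[0,0,0,0,0.679,0,0,0,0,0.679]'

```text
time: 5.5
tool_pos: [0.4647, -0.0566, 0.2809]
ee_rot: [3.142, -0.0, 0.907]
force: [0.2, 0.1, -3.0]
opening: 0.162
grasp_force: 5.0
```

```bash
python3 st.py; python3 face.py f3
```

```text
5.5 [ 0.22  0.07 -2.98] [ 0.074  0.086 -0.032] about a 0.0051 grip 5.025336317552274
5.5 grip 5.0 n pts 364 323 normal [0.637 0.608 0.473] elev 28.2 az 43.7 panel [ 0.4992 -0.0729  0.2295] 15 tcp [ 0.4647 -0.0566  0.2809] psi 52.0
rel c0 to tcp [ 0.037 -0.021 -0.049] zmin 0.205
```

```bash
cat > model.py <<'E'
import numpy as np
from scipy.spatial.transform import Rotation as R
from scipy.optimize import least_squares
d=np.array([.40,.47,.79]); d/=np.linalg.norm(d); ah=np.array([d[1],-d[0],0]); ah/=np.linalg.norm(ah)
G=np.array([21.5,51.8,44.1])/1000
def rot(th,ph,psi):  # head->world; psi tool yaw (rad)
    aw=np.array([np.sin(psi),-np.cos(psi)]); yaw=np.arctan2(aw[1],aw[0])-np.arctan2(ah[1],ah[0])
    # sign: theta about -? choose so that +h goes up
    return R.from_euler('z',yaw)*R.from_rotvec(ah*th)*R.from_rotvec(d*ph)
def fit(n,psi):
    s=least_squares(lambda q:(rot(q[0],q[1],psi).apply([1,0,0])-n),[.7,.8]); return s.x,s.fun
if __name__=='__main__':
    n=np.array([.63,.61,.485]); psi=.907; n/=np.linalg.norm(n)
    q,r=fit(n,psi); print(np.degrees(q),r); M=rot(*q,psi)
    for nm,p in dict(face=(10,4,24),toetopF=(10,-45,55),toetopB=(1,-45,55),toesoleF=(10,-45,0),toesoleB=(-10,-45,0),toesoleBtop=(-10,-45,18),heelsoleB=(-10,38,0),end=(29.5,61,60),com=(4,5,22)).items():
        print(nm,(M.apply(np.array(p)/1000-G)*1000).round(0))
    print('x,y,z axes',M.as_matrix().T.round(2).tolist())
E
python3 model.py
python3 - <<'E'
from h import *
f=load('f3'); t=np.array([.4647,-.0566,.2809])
u,v=np.meshgrid(np.arange(512),np.arange(384)); px=np.c_[u.ravel(),v.ravel()]; P=depthpts(f,px)
m=(f['d'].ravel()>0)&(np.linalg.norm(P-t,axis=1)<.14)&(P[:,2]<t[2]-.01)
Q=(P[m]-t)*1000
for z in range(-80,-10,10):
    k=(Q[:,2]>=z)&(Q[:,2]<z+10); 
    if k.any(): print(z,k.sum(),'x',Q[k,0].min().round(),Q[k,0].max().round(),'y',Q[k,1].min().round(),Q[k,1].max().round())
c=px[m]; x0,y0=c.min(0)-12; x1,y1=c.max(0)+12
cv2.imwrite('pics/c3.png',cv2.resize(f['im'][y0-40:y1,x0:x1][...,::-1],None,fx=6,fy=6,interpolation=cv2.INTER_CUBIC)); print(x0,x1,y0,y1)
E
```

```text
[43.47708698 48.62274555] [-4.44089210e-16  4.44089210e-16  2.22044605e-16]
face [ 28. -15. -42.]
toetopF [ 69. -56. -42.]
toetopB [ 63. -62. -46.]
toesoleF [ 65. -20. -83.]
toesoleB [ 52. -32. -92.]
toesoleBtop [ 53. -44. -79.]
heelsoleB [-12.   4. -54.]
end [-1. -2. 20.]
com [ 24. -16. -46.]
x,y,z axes [[0.63, 0.61, 0.48], [-0.77, 0.44, 0.46], [0.07, -0.66, 0.75]]
-80 16 x 41.0 60.0 y -27.0 -9.0
-70 51 x 27.0 64.0 y -46.0 -1.0
-60 81 x 7.0 66.0 y -53.0 9.0
-50 94 x 2.0 64.0 y -54.0 11.0
-40 101 x 3.0 57.0 y -52.0 8.0
-30 17 x 1.0 20.0 y -18.0 8.0
-20 12 x -2.0 17.0 y -13.0 18.0
218 261 166 225
```

View pics/c3.png

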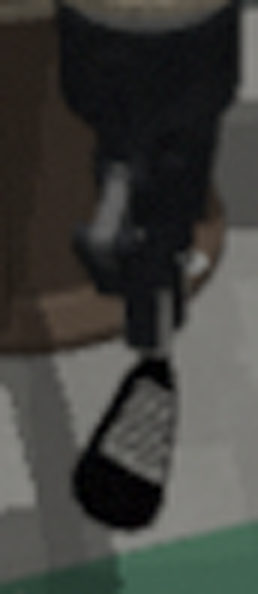

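apply_moves --increments '[0,0,0,0,0.69,0,0,0,-0.06,0.695,0.02,-0.07,0,-0.12,0.695,0.02,-0.07,0,-0.13,0.695,0.02,-0.07,0,-0.13,0.695,0.02,-0.07,0,-0.13,0.695,0.02,-0.07,0,-0.13,0.695,0.02,-0.07,0,-0.13,0.695,0,-0.06,0,-0.13,0.695,0,-0.03,0,-0.13,0.695]'

```text
time: 6.55
tool_pos: [0.5008, -0.211, 0.2808]
ee_rot: [3.141, -0.0, -0.241]
force: [0.5, 0.1, -2.9]
opening: 0.156
grasp_force: 13.2
```

apply_moves --increments '[0,0,0,-0.13,0.695,0,0,0,-0.13,0.695,0,0,0,-0.13,0.695,0,0,0,-0.13,0.695,0,0,0,-0.13,0.695,0,0,0,-0.13,0.695,0,0,0,-0.13,0.695,0,0,0,-0.13,0.695,0,0,0,-0.08,0.695,0,0,0,0,0.695]'

```text
time: 7.55
tool_pos: [0.5008, -0.2096, 0.2809]
ee_rot: [-3.141, -0.0, -1.409]
force: [0.0, -0.2, -2.4]
opening: 0.155
grasp_force: 13.2
```

```bash
python3 st.py
python3 - <<'E'
from h import *
s=get_state(); t=s['tool_pos']; print(t,np.degrees(s['ee_rot'][2]),s['qpos'].round(2))
for cam in('scene','top','wrist'):
    grab(cam,'g_'+cam); f=load('g_'+cam)
    u,v=np.meshgrid(np.arange(512),np.arange(384)); px=np.c_[u.ravel(),v.ravel()]; P=depthpts(f,px)
    m=(f['d'].ravel()>0)&(np.linalg.norm(P-t,axis=1)<.15)&(P[:,2]<t[2]-.02)&(P[:,2]>.11)
    Q=(P[m]-t)*1000
    for z in range(-110,-20,15):
        k=(Q[:,2]>=z)&(Q[:,2]<z+15)
        if k.sum()>2: print(cam,z,k.sum(),'x',Q[k,0].min().round(),Q[k,0].max().round(),'y',Q[k,1].min().round(),Q[k,1].max().round())
E
```

```text
7.55 [ 0.02 -0.16 -2.44] [ 0.012 -0.046  0.058] about a -0.0047 grip 13.183796047233045
[ 0.50075313 -0.20962691  0.2809008 ] -80.71079642121664 [-0.45  0.3   1.81  0.    1.04  2.53]
scene -80 24 x -69.0 -25.0 y -25.0 -18.0
scene -65 78 x -78.0 4.0 y -20.0 12.0
scene -50 82 x -79.0 9.0 y -13.0 8.0
scene -35 17 x -5.0 8.0 y -4.0 11.0
wrist -80 849 x -71.0 -20.0 y -30.0 -20.0
wrist -65 2501 x -80.0 5.0 y -25.0 -9.0
wrist -50 3985 x -81.0 8.0 y -18.0 4.0
wrist -35 1258 x -65.0 7.0 y -9.0 6.0
```

```bash
cat > wf.py <<'E'
from face import *
from model import fit,rot,G
n,c0=face(sys.argv[1],'wrist')
s=get_state(); psi=s['ee_rot'][2]; q,r=fit(n,psi); M=rot(*q,psi); print('th,ph',np.degrees(q).round(1),'res',abs(r).max().round(4))
for nm,p in dict(face=(10,4,24),toetopB=(1,-45,55),toesoleF=(10,-45,0),toesoleB=(-10,-45,0),toesoleBt=(-10,-45,18),heelsoleB=(-10,38,0)).items():
    print(nm,(M.apply(np.array(p)/1000-G)*1000).round(0))
E
python3 wf.py w4
```

```text
7.7 grip 13.2 n pts 8698 7817 normal [ 0.043 -0.876  0.48 ] elev 28.7 az -87.2 panel [ 0.4719 -0.2201  0.2365] 241 tcp [ 0.5007 -0.2096  0.2809] psi -80.5
rel c0 to tcp [-0.039 -0.014 -0.049] zmin 0.203
th,ph [43.2 49.7] res 0.0
face [-30. -12. -42.]
toetopB [-88.  -6. -46.]
toesoleF [-58. -35. -83.]
toesoleB [-59. -18. -92.]
toesoleBt [-69. -11. -79.]
heelsoleB [ 11.   7. -54.]
```

apply_moves --increments '[0,0,-0.05,0,0.69,0,0,-0.12,0,0.69,0,0,-0.12,0,0.69,0,0,-0.12,0,0.69,0,0.02,-0.12,0,0.69,0,0.05,-0.057,0,0.69,0,0.05,0,0,0.69,0,0.02,0,0,0.69,0,0,0,0,0.69]'

```text
time: 8.65
tool_pos: [0.5016, -0.1671, 0.1061]
ee_rot: [-3.14, -0.001, -1.405]
force: [-0.1, -1.0, -2.6]
opening: 0.155
grasp_force: 13.1
```

```bash
python3 wf.py w5 | head -3; python3 st.py
```

```text
8.65 grip 13.1 n pts 36846 18767 normal [-0.001  0.     1.   ] elev 89.9 az 175.4 panel [ 0.5297 -0.217   0.0011] 9960 tcp [ 0.5016 -0.1671  0.1061] psi -80.5
rel c0 to tcp [ 0.    -0.041 -0.105] zmin -0.002
th,ph [104.5  56.1] res 0.0
8.7 [ 0.94  0.41 -2.99] [ 0.013 -0.149 -0.02 ] about a 0.0112 grip 13.121806096751243
```

```bash
sed -i 's/(P\[:,2\]<t\[2\]-.015)/(P[:,2]<t[2]-.015)\&(P[:,2]>.012)/' face.py; echo ok
```

```text
ok
```

apply_moves --increments '[0,0.02,0,0,0.687,0,0.02,0,0,0.687,0,0.02,0,0,0.687,0,0.02,0,0,0.687]'

```text
time: 9.1
tool_pos: [0.5008, -0.1433, 0.105]
ee_rot: [-3.141, -0.0, -1.407]
force: [-0.5, -1.9, -2.5]
opening: 0.156
grasp_force: 10.0
```

```bash
python3 wf.py w6 | head -3; python3 st.py
```

```text
9.1 grip 10.0 n pts 23902 11379 normal [ 0.2   -0.694  0.691] elev 43.7 az -74.0 panel [ 0.4836 -0.1681  0.0633] 3263 tcp [ 0.5008 -0.1433  0.105 ] psi -80.6
rel c0 to tcp [-0.026 -0.03  -0.044] zmin 0.013
th,ph [58.3 61.4] res 0.0
9.15 [0.9  0.31 0.5 ] [-0.126 -0.174  0.007] about a 0.1529 grip 10.343280907231929
```

apply_moves --increments '[0,0.01,0,0,0.687,0,0,0,0,0.695,0,0,0,0,0.7,0,-0.05,0,0,0.7,0,-0.12,0,0,0.7,0,-0.07,0.03,0,0.7,0,0,0.12,0,0.7,0,0,0.15,0,0.7,0,0,0.15,0,0.7,0,0,0.1,0,0.7]'

```text
time: 10.15
tool_pos: [0.5009, -0.2138, 0.2727]
ee_rot: [-3.14, -0.001, -1.408]
force: [-0.2, 0.0, -2.8]
opening: 0.156
grasp_force: 15.9
```

```bash
python3 wf.py w7; python3 st.py
```

```text
10.15 grip 15.9 n pts 10943 9921 normal [ 0.147 -0.74   0.656] elev 41.0 az -78.8 panel [ 0.4739 -0.238   0.2291] 2037 tcp [ 0.5009 -0.2138  0.2727] psi -80.7
rel c0 to tcp [-0.036 -0.028 -0.045] zmin 0.202
th,ph [55.5 57.7] res 0.0
face [-27. -24. -39.]
toetopB [-85. -27. -43.]
toesoleF [-51. -59. -73.]
toesoleB [-54. -44. -86.]
toesoleBt [-65. -36. -74.]
heelsoleB [ 11.  -4. -55.]
10.2 [ 3.76 -1.03  4.36] [-0.068 -0.422 -0.005] about a 0.136 grip 16.376471787170885
```

apply_moves --increments '[0,0.05,0.01,0.05,0.7,0,0.1,0.02,0.1,0.7,0,0.12,0.02,0.13,0.7,0,0.12,0.02,0.13,0.7,0,0.12,0.02,0.13,0.7,0,0.12,0.02,0.13,0.7,0,0.12,0,0.13,0.7,0,0.12,0,0.13,0.7,0,0.12,0,0.13,0.7,0,0.12,0,0.13,0.7]'

```text
time: 11.2
tool_pos: [0.4998, 0.1217, 0.3017]
ee_rot: [3.141, 0.002, -0.154]
force: [0.4, 0.3, -3.5]
opening: 0.154
grasp_force: 15.9
```

apply_moves --increments '[0,0.1,0,0.13,0.7,0.02,0.07,0,0.1,0.7,0.02,0.04,0,0.08,0.7,0.03,0.01,0,0.045,0.7,0.03,0,0,0,0.7,0,0,0,0,0.7,0,0,0,0,0.7]'

```text
time: 11.9
tool_pos: [0.5304, 0.1858, 0.3021]
ee_rot: [3.142, 0.001, 0.209]
force: [-0.1, -0.2, -3.0]
opening: 0.153
grasp_force: 15.9
```

```bash
python3 wf.py w8|head -4; python3 st.py
python3 - <<'E'
from h import *
a,_,_=grab('scene','s8'); b,_,_=grab('top','t8')
o=np.zeros((450,800,3),np.uint8); o[:,:400]=cv2.resize(a[40:265,250:450],(400,450)); o[:,400:]=cv2.resize(b[50:275,100:300],(400,450)); cv2.imwrite('pics/v8.png',o[...,::-1])
E
```

```text
11.9 grip 15.9 n pts 11002 9959 normal [0.733 0.183 0.655] elev 40.9 az 14.0 panel [0.5543 0.1583 0.2581] 3800 tcp [0.5304 0.1858 0.3021] psi 12.0
rel c0 to tcp [ 0.027 -0.036 -0.045] zmin 0.232
th,ph [55.4 57.8] res 0.0
face [ 25. -26. -39.]
11.95 [ 0.21 -0.63 -2.94] [ 0.052  0.032 -0.025] about a -0.0205 grip 15.869435858912766
```

View pics/v8.png

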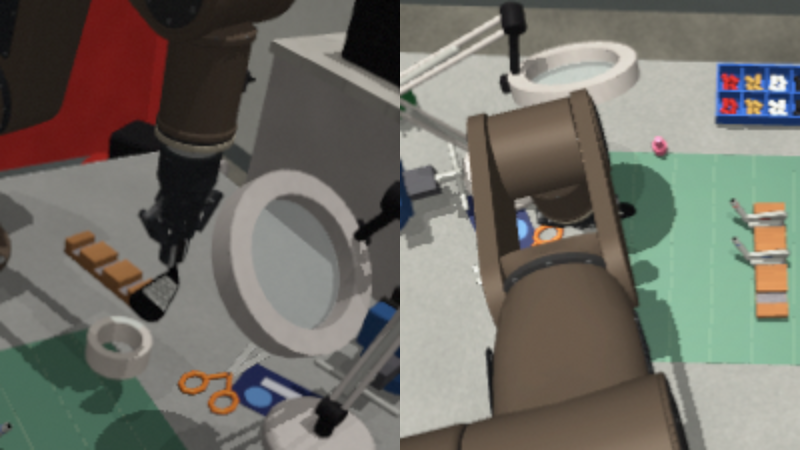

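Run:
```python
from h import *
u,v=np.meshgrid(np.arange(512),np.arange(384)); px=np.c_[u.ravel(),v.ravel()]
C=[];A=[]
for tag in('s8','t8'):
    f=load(tag); P=depthpts(f,px); c=f['im'].reshape(-1,3).astype(int); ok=(f['d'].ravel()>0)&(P[:,2]>.3)&(P[:,2]<1.1)&(P[:,0]>.3)&(P[:,1]>0)&(P[:,1]<.36)
    ring=ok&(c.min(1)>120)&(P[:,0]>.64)&(P[:,2]<.52)&(np.linalg.norm(P-[.73,.197,.42],axis=1)<.115)
    arm=ok&(P[:,0]<.68)&(np.linalg.norm(P-[.73,.197,.42],axis=1)>.0)&~ring&(c.min(1)<110)
    C.append(P[ring]);A.append(P[arm])
C=np.vstack(C);A=np.vstack(A)
from scipy.spatial import cKDTree
d,i=cKDTree(C).query(A); o=d.argsort()[:400:40]
for k in o: print(d[k].round(3),A[k].round(3),C[i[k]].round(3))
for z in np.arange(.3,.9,.05):
    k=(A[:,2]>=z)&(A[:,2]<z+.05)
    if k.any(): print(z.round(2),'arm max x',np.sort(A[k,0])[-3:].round(3))
print('ring min x',np.sort(C[:,0])[:5])
```

```text
0.001 [0.671 0.191 0.496] [0.671 0.19  0.496]
0.017 [0.68  0.234 0.452] [0.692 0.24  0.462]
0.083 [0.579 0.187 0.49 ] [0.659 0.207 0.493]
0.084 [0.575 0.202 0.496] [0.659 0.207 0.493]
0.085 [0.575 0.172 0.481] [0.66  0.159 0.475]
0.086 [0.574 0.194 0.485] [0.659 0.207 0.493]
0.087 [0.576 0.182 0.485] [0.659 0.207 0.493]
0.088 [0.577 0.177 0.506] [0.659 0.207 0.493]
0.089 [0.573 0.207 0.517] [0.659 0.207 0.493]
0.091 [0.57  0.172 0.484] [0.66  0.159 0.475]
0.3 arm max x [0.553 0.553 0.553]
0.35 arm max x [0.557 0.557 0.558]
0.4 arm max x [0.571 0.663 0.679]
0.45 arm max x [0.68 0.68 0.68]
0.5 arm max x [0.579 0.58  0.58 ]
0.55 arm max x [0.58 0.58 0.58]
0.6 arm max x [0.604 0.604 0.605]
0.65 arm max x [0.605 0.605 0.605]
0.7 arm max x [0.583 0.584 0.584]
0.75 arm max x [0.486 0.486 0.489]
0.8 arm max x [0.38  0.38  0.382]
0.85 arm max x [0.316 0.317 0.317]
ring min x [0.65913682 0.65956845 0.65988701 0.66004064 0.66009671]
```

apply_moves --increments '[0.02,0,0.01,0,0.7,0.03,0,0.01,0,0.7,0.03,0,0.005,0,0.7,0.01,0,0,0,0.7,0,0,0,0,0.7,0,0,0,0,0.7,0,0,0,0,0.7]'

```text
time: 12.75
tool_pos: [0.5574, 0.1864, 0.3101]
ee_rot: [-3.142, 0.0, 0.211]
force: [0.0, 0.3, -4.1]
opening: 0.15
grasp_force: 15.9
```

```bash
python3 wf.py w9|head -4; python3 st.py
python3 - <<'E'
from h import *
from model import *
# lens estimate from this scene: project predicted focus axis; angle of face normal to lens axis
s=get_state(); n=np.array([.733,.183,.655]); l=np.array([.698,.173,.6945]); print(np.degrees(np.arccos(n@l/np.linalg.norm(n)/np.linalg.norm(l))), s['tool_pos'], s['qd'].round(4))
E
```

```text
12.75 grip 15.9 n pts 11014 9977 normal [0.733 0.183 0.655] elev 40.9 az 14.0 panel [0.5814 0.1589 0.2661] 3861 tcp [0.5574 0.1864 0.3101] psi 12.1
rel c0 to tcp [ 0.028 -0.036 -0.045] zmin 0.24
th,ph [55.4 57.7] res 0.0
face [ 25. -26. -39.]
12.8 [ 0.11  0.47 -3.  ] [ 0.091  0.013 -0.042] about a 0.0061 grip 15.868336795829237
3.0785351104566288 [0.55742114 0.18639073 0.31021407] [ 0.0004 -0.0023 -0.0003 -0.0001  0.0016  0.0004]
```

Face centre is about (0.581, 0.159, 0.267), against a focus of (0.585, 0.161, 0.269). The face is about 3° off square, the arm is still and the grip is 16 N, so I'm handing in.

```bash
python3 -c "
from rig import *
print(close_job())"
```

```text
the job is handed in; nothing more can be done
None
```

I handed the job in with the black iron held by its hosel at the lamp's focus, gripped at about 16 N. By my camera measurements, the face centre is about 5 mm from the focus and about 3–4° off square to the glass; the judge returned no verdict. The arm can't tilt its tool, so I loosened the grip to let the head swing face-up, then lightly pushed the back of its toe against the rack. Check that spot for marks.

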